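# Turn the magenta case for its second marking pass

### The job

The magenta case at the orange stop has had its first side marked. Move it to the green stop and turn it so that its next side, the one with the white panel, sits flush against the green bar, centred on the bar's dark window; leave it standing upright on the green stop's steel plate, released. Leave the silver case standing where it is.

Things in the scene. Friction and masses are not known exactly. Their poses are not given: they have to be found in the camera images.
- case: Workpiece: upright square magenta case, 50 x 50 x 90 mm (the top 8 mm a black 38 mm collar), 0.2-0.4 kg. Origin: centre of underside, z up. Its +x side has a white panel (also a white tick on top there), its -y side three black dashes (done). Starts on the orange stop (same shape as the green), dashes to the bar. Grip it from above, fingertips over 35 mm above the table, clear of the bar.
- next_face (a point): Centre of the case's white-panelled side, 25 mm from the case's axis along its +x and 41 mm above its underside. This side must meet the green bar.
- green_stop: Fixed bracket: 6 mm steel plate, 130 mm wide, with a low green bar across it (120 long, 6 thick, top 28 mm above table, dark window at its middle). Origin: table level, under the middle of the bar's working face. x points into the bar, y along it, z up. The case belongs on the -x side, where the plate reaches 95 mm. A 32 mm tall head sits 47-81 mm behind the face. Rigid.
- silver_case: Bystander: loose plain silver case of the workpiece's shape, 50 x 50 x 90 mm, no panel or dashes, standing on the table nearer the robot. Origin: centre of its underside. Not to be moved.
There are look-alikes about, which are no part of the job. Leave any blue look-alike of the green_stop alone.

How it is judged:
By the outcome, as a careful person would: the job done as asked, in the order asked, and still so for the second after the job is handed in, with the robot touching nothing.
It also fails if it takes over 38 s, if anything falls off the work surface, if the arm or the gripper's body presses on something with over 40 N, if the wrist force passes 120 N, or if a joint passes its speed limit or range.

### The arm

A 7-joint arm with a two-finger parallel gripper is mounted at the origin on the work surface. World frame = base frame: x ahead of the robot, y to its left, z up, the work surface at z = 0. Lengths are in m, angles in rad, forces in N, time in s.
With the tool pointing down it reaches from about 0.4 to 0.85 m from the base axis. Payload 4.5 kg.
Tool frame: the origin (TCP) lies on the centre line of the jaws, within the pads' length; the fingertips stand ahead of it and the grasp point (between the pads) lies 3 mm ahead of it (r.finger_overhang is the z of the fingertips in the tool frame, in m); z points along the fingers, y is the direction in which the jaws open and shut (so a half turn about z gives the same grasp; the last joint's range is limited). The gripper opens to 88 mm and grips with 3 to 60 N. Pads are 18 mm wide; open, the fingers measure 123 mm over their backs; the gripper's body (75 mm by 187 mm) begins 45 mm behind the grasp point.
Start: joints at [1.273, 0.689, -0.195, 1.565, 0.157, 0.902, -0.215], TCP at [0.204, -0.591, 0.261] pointing down, gripper open.
Joint ranges: [-3.01, 3.01], [-0.46, 2.08], [-1.47, 1.51], [0.13, 2.56], [-1, 4.14], [0.04, 2.09], [-2.66, 2.66]. Speed limits (rad/s): [2.57, 2.57, 3.14, 3.14, 3.14, 3.14, 3.14].

### API

Orientations are given as a unit quaternion [x, y, z, w].
In Python, from plant import get_state, snapshot, camera_model, workorder, boxes_of, mark_of, r gives the robot as it stands.
- The arm moves only by the tool jog_arm, never from a script. Its argument "rows" is a list of rows, each a list of 2 entries, a list of its own where there are three numbers: the shift along the tool's x, y, z normalised to -1 to 1, where 1 is 75 cm, then the turn about the tool's z normalised to -1 to 1, where 1 is 2 rad. A call has 1 to 20 rows; each row is the pose to reach, as a shift and turn from the pose commanded when the call began, along the tool's axes at that moment; what a row does not reach only later rows make up. A row lasts 1/12 s, in which the tool goes at most 41.7 mm and 7.16 degrees, less where a joint would pass 70% of its speed; a pose out of reach is approached as far as the arm can. A call with a number of a shift or a turn outside -1 to 1 is refused whole. A call with a gripper value outside its range is refused whole. "gripper" is the finger opening in mm, from 0 to 88.1, set as the call begins (left out, the last holds). The fingers move at their own pace and stop on an object; "newtons" is the grip in N (left out, the last holds). Time passes only in rows, so rows that repeat a pose let the fingers close. It gives the time, the measured TCP pose, the force and the opening at its end, in the units of the state.
- get_state(): the state, without advancing time (a new reading comes with each control period).
- snapshot(name): name is "side" or "top"; returns the picture (420x560x3 uint8, red, green, blue); there is no depth.
- camera_model(name): a dict with "mtx" (3x3 intrinsics, pixels), "k1" (the pictures are not rectified: a ray, as slopes to the right and down, at radius r is drawn at 1 + k1 r^2 times it, then the intrinsics apply), "extrinsics" (4x4, takes a point from camera to world coordinates). Camera axes: x right, y up, looking along -z (the intrinsics and any distortion apply to the point x, -y, -z); pixel columns grow to the right and rows downward; lengths in m; the calibration is good to about 2 mm. A picture is of the moment at which its call begins. camera_model takes no time and is no camera call.
- workorder.finish_job(): hands the job in, once; it reports no verdict.
Trained networks look in the newest picture that a camera, given by its name, has taken for a name from the list of things; names that differ only in an ending like _2 or _b are one class to them, and where a whole thing is asked for, a point or a joint stands for the part that bears it (a point fixed in the world has none). Each returns a list of dicts, best first, with "p" (0 to 1); they miss things now and then, are a little off and sometimes report something else, mostly with a low value. They report only what shows in the picture. A call takes as long as a camera call. They do not tell look-alikes from the thing itself.
- boxes_of(thing, camera): "rect" ([left, top, right, bottom] in pixels, round what is visible of it).
- mark_of(thing, camera): "pixel" ([row, column] in pixels: a listed point, or the origin of a listed thing).
The state is a dict: "clock": time; "q": joint angles; "qd": joint speeds; "joint_torque": joint torques, N m; "tool_pos": TCP position; "eef_rot": TCP orientation; "contact_force": force on the tool from outside, world axes, zero at the start; "moment": the same for the moment, N m; "opening": opening from 0.0 (shut) to 1.0 (fully open).
Only numpy, scipy, OpenCV 4.12 (cv2) and the standard library are available. Lean on these libraries where they do the work, as an engineer would, in place of code of your own. Each camera call takes 0.05 s, during which the arm holds its last target.

## Working session

There is one attempt and no reset: what is moved stays moved. The work goes in short steps, Python scripts to look and compute and a tool call to move; the robot and the scene stay as the last step left them, time stands still between calls to the robot, and variables do not carry over. Pictures are saved under pics/ and viewed, and the job is handed in when it is done.

Besides the shell and the picture viewer there is one more tool, called after "Request:" as name(argument=value, ...), one argument or row to a line, values as JSON. jog_arm: Moves the arm, as the interface text tells. Scaled input: -1 to 1 covers 75 cm each way for a shift and 2 rad each way for a turn. Its arguments: {"type":"object","properties":{"rows":{"type":"array"},"gripper":{"type":"number"},"newtons":{"type":"number"}},"required":["rows"]}

```bash
ls; mkdir -p pics; python3 - <<'E'
from plant import get_state, snapshot, camera_model, workorder, boxes_of, mark_of, r
import cv2
print(get_state()); print(r.finger_overhang)
for n in ("side","top"):
    im=snapshot(n); cv2.imwrite(f"pics/{n}0.png",im[:,:,::-1]); print(n,camera_model(n))
    for t in ("case","next_face","green_stop","silver_case"):
        print(t,[(b['rect'],round(b['p'],2)) for b in boxes_of(t,n)] if t!="next_face" else "",[(b['pixel'],round(b['p'],2)) for b in mark_of(t,n)])
print(get_state()['clock'])
E
```

```text
pics
{'clock': 0.0, 'q': array([ 1.27282671,  0.68996549, -0.19454816,  1.56633249,  0.15728276,
        0.9025047 , -0.21512162]), 'qd': array([ 2.91867910e-04,  5.65957277e-04,  5.43913225e-04, -1.17626106e-03,
       -2.20207584e-03,  3.82027170e-05,  8.63836710e-04]), 'joint_torque': array([ 5.91103490e-04, -5.27551317e+01, -1.26679312e+00, -1.53427273e+01,
       -5.26854582e-02,  6.61531580e-03,  1.83748780e-04]), 'tool_pos': array([ 0.20335736, -0.59036764,  0.25992548]), 'eef_rot': array([ 9.86265869e-01,  1.65162980e-01, -1.99022439e-04, -8.87105140e-04]), 'contact_force': array([ 0.45942316, -0.10624576,  0.07115768]), 'moment': array([-0.09596092, -0.03190816,  0.03697207]), 'opening': 0.9998426891247529}
0.022
side {'mtx': array([[388.62337488,   0.        , 278.57312232],
       [  0.        , 388.62337488, 208.3205468 ],
       [  0.        ,   0.        ,   1.        ]]), 'k1': 0.0031726395538809325, 'extrinsics': array([[-0.98649171,  0.12375186, -0.10732928,  0.40496881],
       [-0.16289174, -0.67174556,  0.7226508 ,  0.46494841],
       [ 0.01733142,  0.73037208,  
[... 536 characters left out ...]
 1.        ]]), 'k1': -0.06750117291558673, 'extrinsics': array([[ 0.0100538 ,  0.99814511, -0.06004379,  0.43029778],
       [-0.99994258,  0.00981289, -0.00430569, -0.02133385],
       [-0.0037085 ,  0.06008363,  0.99818646,  0.84426558],
       [ 0.        ,  0.        ,  0.        ,  1.        ]])}
case [([366.8, 157.2, 408.9, 198.0], 0.65), ([266.0, 229.3, 299.0, 260.0], 0.16)] [([176.2, 381.9], 0.56)]
next_face  [([180.5, 373.0], 0.78)]
green_stop [([129.0, 104.2, 201.9, 202.8], 0.88), ([140.7, 225.1, 239.5, 344.0], 0.81), ([266.6, 230.1, 298.7, 260.6], 0.66)] [([150.3, 163.9], 0.83), ([281.1, 190.2], 0.61)]
silver_case [([263.9, 230.1, 299.5, 262.1], 0.84)] [([246.2, 281.7], 0.6)]
0.8
```

View pics/side0.png

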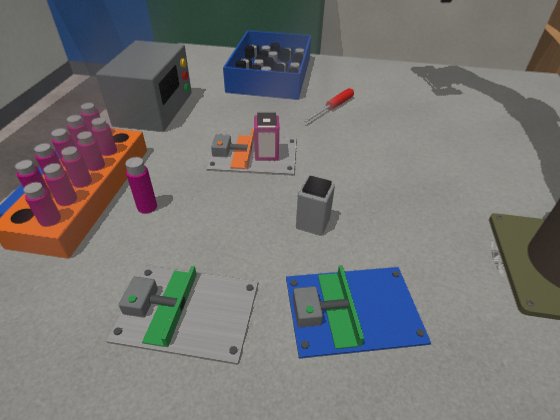

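View pics/top0.png

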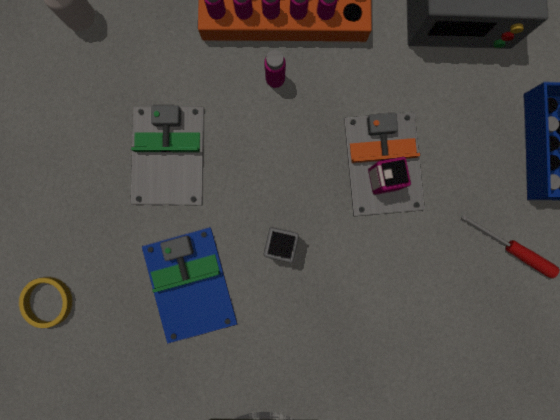

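```bash
cat > h.py <<'E'
import numpy as np, cv2
from plant import camera_model
CM={n:camera_model(n) for n in("side","top")}
def proj(n,P):
    c=CM[n];E=c['extrinsics'];P=np.atleast_2d(P);p=(P-E[:3,3])@E[:3,:3]
    x=p[:,0]/-p[:,2];y=-p[:,1]/-p[:,2];s=1+c['k1']*(x*x+y*y);M=c['mtx']
    return np.c_[M[0,0]*x*s+M[0,2],M[1,1]*y*s+M[1,2]]   # col,row
def onz(n,col,row,z):
    c=CM[n];E=c['extrinsics'];M=c['mtx'];xd=(col-M[0,2])/M[0,0];yd=(row-M[1,2])/M[1,1]
    x,y=xd,yd
    for _ in range(20):
        s=1+c['k1']*(x*x+y*y);x,y=xd/s,yd/s
    d=E[:3,:3]@np.array([x,-y,-1]);o=E[:3,3];return o+d*(z-o[2])/d[2]
def crop(n,src,box,k,out):
    im=cv2.imread(src);l,t,r,b=box;cv2.imwrite(out,cv2.resize(im[t:b,l:r],None,fx=k,fy=k,interpolation=cv2.INTER_CUBIC))
E
python3 - <<'E'
from h import *
crop("top","pics/top0.png",(340,105,430,220),5,"pics/a.png")
crop("top","pics/top0.png",(120,95,215,215),5,"pics/b.png")
crop("side","pics/side0.png",(200,100,310,180),7,"pics/c.png")
crop("side","pics/side0.png",(100,250,270,370),4,"pics/d.png")
E
```

```text
(no output)
```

View pics/a.png

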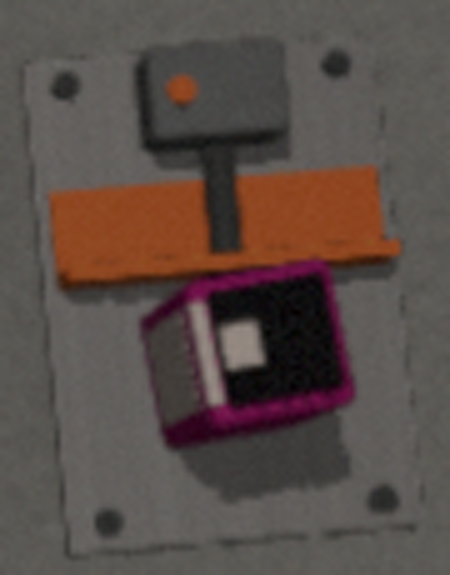

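View pics/b.png

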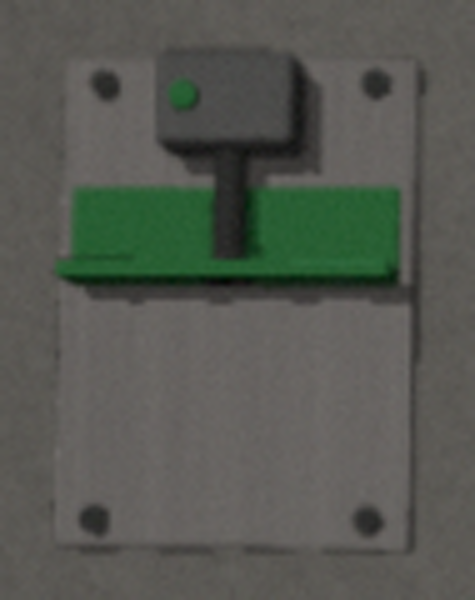

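View pics/c.png

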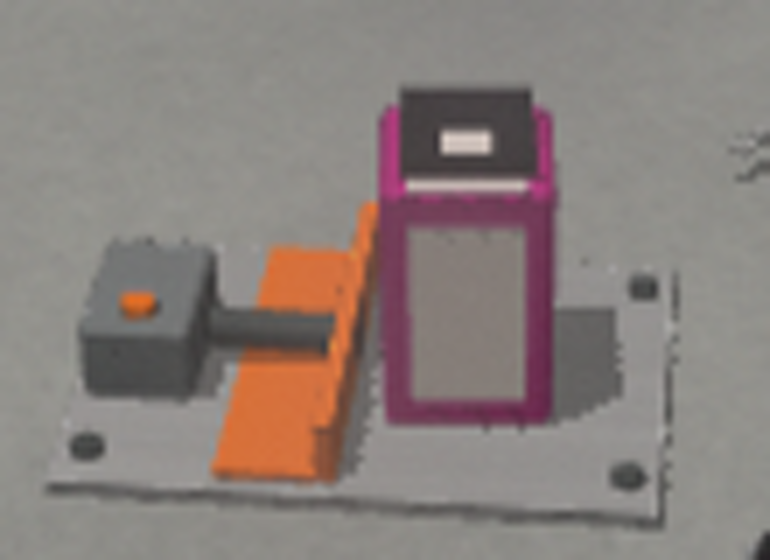

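View pics/d.png

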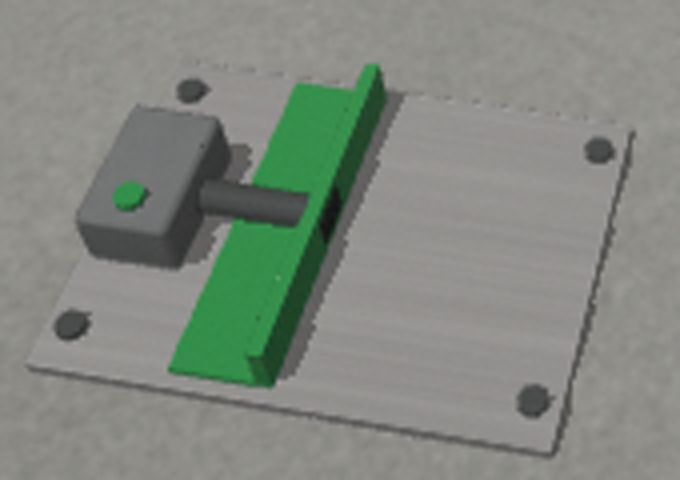

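```bash
cat > fit.py <<'E'
from h import *
from scipy.optimize import least_squares
def px(o,k,p): return np.array([o[0]+(p[0]+.5)/k-.5,o[1]+(p[1]+.5)/k-.5])
def fit(obs,nx,x0):
    # obs: (cam,pixel,func(extra)->local pt)
    def res(v,raw=False):
        c,s=np.cos(v[2]),np.sin(v[2]);out=[]
        for n,p,L in obs:
            l=np.array(L(v),float);P=[v[0]+c*l[0]-s*l[1],v[1]+s*l[0]+c*l[1],l[2]]
            out.append(proj(n,P)[0]-p)
        out=np.array(out);return out if raw else out.ravel()
    s=least_squares(res,x0,loss='soft_l1');return s.x,res(s.x,True)
E
python3 - <<'E'
from fit import *
b=lambda p:px((120,95),5,p); d=lambda p:px((100,250),4,p)
for sel in("top","side","both"):
    obs=[]
    P=lambda x,y,z:(lambda v:(x,y,z))
    X=lambda y:(lambda v:(v[3],y,.006))
    if sel!="side":
        obs+=[("top",b((57,545)),P(-.095,.065,.006)),("top",b((411,550)),P(-.095,-.065,.006)),("top",b((68,58)),X(.065)),("top",b((418,58)),X(-.065)),
          ("top",b((57,274)),P(0,.06,.028)),("top",b((397,268)),P(0,-.06,.028))]
    if sel!="top":
        obs+=[("side",d((634,131)),P(-.095,-.065,.006)),("side",d((553,451)),P(-.095,.065,.006)),("side",d((26,366)),X(.065)),
          ("side",d((384,72)),P(0,-.06,.028)),("side",d((270,358)),P(0,.06,.028))]
    v,rr=fit(obs,4,[.55,.2,0,.08]); print(sel,np.round(v,4)); print(np.round(rr,1).tolist())
a=lambda p:px((340,105),5,p); c=lambda p:px((200,100),7,p)
for sel in("top","side","both"):
    obs=[];h=.025;k=.019
    # local: x_case=+y world approx
    if sel!="side":
        obs+=[("top",a((190,287)),P(h,-h,.088)),("top",a((328,262)),P(-h,-h,.088)),("top",a((354,402)),P(-h,h,.088)),("top",a((213,437)),P(h,h,.088)),("top",a((141,322)),P(h,-h,.006)),("top",a((168,446)),P(h,h,.006))]
    if sel!="top":
        obs+=[("side",c((388,425)),P(h,-h,.006)),("side",c((551,421)),P(h,h,.006)),("side",c((400,88)),P(-k,-k,.096)),("side",c((532,90)),P(-k,k,.096)),("side",c((400,178)),P(k,-k,.096)),("side",c((537,178)),P(k,k,.096))]
    v,rr=fit(obs,3,[.5,-.25,1.57]); print("case",sel,np.round(v,4)); print(np.round(rr,1).tolist())
E
```

```text
top [0.5801 0.1799 0.0076 0.084 ]
[[-0.2, -0.0], [0.5, -0.9], [0.1, 0.2], [0.4, -0.2], [-0.0, -0.0], [-0.8, 1.0]]
side [0.5792 0.1829 0.0021 0.0846]
[[0.6, -1.3], [0.7, 1.0], [-0.0, 0.0], [-0.2, -1.7], [-1.5, 0.3]]
both [0.5797 0.1815 0.0043 0.0846]
[[-1.3, 0.1], [-0.6, -0.5], [-0.6, -0.0], [-0.3, -0.2], [-0.9, 0.1], [-1.7, 1.4], [0.4, -2.2], [0.7, -0.3], [0.2, -0.9], [-0.3, -2.5], [-1.3, -0.8]]
case top [ 0.5322 -0.2115  1.7656]
[[-1.1, -0.4], [1.0, -0.8], [2.0, 1.0], [0.3, -0.4], [-0.9, -0.2], [-0.8, 2.1]]
case side [ 0.5338 -0.2084  1.7721]
[[-0.3, 1.4], [0.3, 1.8], [0.0, 0.2], [0.0, -0.1], [-0.0, -2.8], [-0.1, -2.9]]
case both [ 0.5333 -0.2108  1.7707]
[[-1.6, -1.0], [0.5, -1.6], [1.6, 0.2], [0.0, -1.0], [-1.3, -0.8], [-1.1, 1.5], [0.2, 0.8], [0.7, 1.2], [0.5, -0.4], [0.5, -0.7], [0.4, -3.4], [0.4, -3.5]]
```

```bash
python3 - <<'E'
from fit import *
P=lambda x,y,z:(lambda v:(x,y,z))
a=lambda p:px((340,105),5,p); c=lambda p:px((200,100),7,p)
for sel in("top","side","both"):
    obs=[];h=.025;k=.019
    if sel!="side":
        obs+=[("top",a((190,287)),P(h,-h,.088)),("top",a((328,262)),P(-h,-h,.088)),("top",a((354,402)),P(-h,h,.088)),("top",a((213,437)),P(h,h,.088)),("top",a((141,322)),P(h,-h,.006)),("top",a((168,446)),P(h,h,.006))]
    if sel!="top":
        obs+=[("side",c((388,425)),P(h,-h,.006)),("side",c((551,421)),P(h,h,.006)),("side",c((400,88)),P(-k,-k,.096)),("side",c((532,90)),P(-k,k,.096)),("side",c((400,178)),P(k,-k,.088)),("side",c((537,178)),P(k,k,.088))]
    v,rr=fit(obs,3,[.5,-.25,1.57]); print("case",sel,np.round(v,4)); print(np.round(rr,1).tolist())
h=.025
im=cv2.imread("pics/top0.png");im2=cv2.imread("pics/side0.png")
def draw(im,n,pose,loops,col):
    c_,s_=np.cos(pose[2]),np.sin(pose[2])
    for L in loops:
        W=np.array([[pose[0]+c_*x-s_*y,pose[1]+s_*x+c_*y,z] for x,y,z in L])
        q=((proj(n,W)+.5)*4-.5); cv2.polylines(im,[np.round(q*16).astype(int)],True,col,1,cv2.LINE_AA,4)
B=[[(x*h,y*h,z) for x,y in((1,1),(1,-1),(-1,-1),(-1,1))] for z in(.006,.088)]+[[(x*.019,y*.019,.096) for x,y in((1,1),(1,-1),(-1,-1),(-1,1))]]
G=[[(-.095,.065,.006),(-.095,-.065,.006),(.0846,-.065,.006),(.0846,.065,.006)],[(0,.06,.028),(0,-.06,.028),(.006,-.06,.028),(.006,.06,.028)],[(0,-.002,.006),(0,-.002,.028),(0,.002,.028),(0,.002,.006)]]
for n,im,bc,bg in(("top",im,(340,105,430,220),(120,95,215,215)),("side",im2,(200,100,310,180),(100,250,270,370))):
    big=cv2.resize(im,None,fx=4,fy=4,interpolation=cv2.INTER_CUBIC)
    draw(big,n,v,B,(0,255,255)); draw(big,n,(.5797,.1815,.0043),G,(0,255,255))
    for t,b in(("c",bc),("g",bg)):
        cv2.imwrite(f"pics/ov_{n}_{t}.png",big[b[1]*4:b[3]*4,b[0]*4:b[2]*4])
A=[cv2.imread(f"pics/ov_{n}_{t}.png") for t in"cg" for n in("top","side")]
def st(l):
    H=max(x.shape[0] for x in l);return np.hstack([cv2.copyMakeBorder(x,0,H-x.shape[0],0,0,0) for x in l])
cv2.imwrite("pics/ov1.png",st(A[:2]));cv2.imwrite("pics/ov2.png",cv2.resize(st(A[2:]),(800,int(800/1060*480))) if 0 else A[2])
E
```

```text
case top [ 0.5322 -0.2115  1.7656]
[[-1.1, -0.4], [1.0, -0.8], [2.0, 1.0], [0.3, -0.4], [-0.9, -0.2], [-0.8, 2.1]]
case side [ 0.5344 -0.2114  1.7739]
[[-0.3, 0.6], [0.3, 0.9], [0.0, -0.6], [-0.0, -0.9], [0.1, -0.0], [-0.1, -0.1]]
case both [ 0.5334 -0.2113  1.7692]
[[-1.3, -1.0], [0.8, -1.6], [1.9, 0.2], [0.3, -1.1], [-1.0, -0.9], [-0.9, 1.4], [0.1, 0.6], [0.7, 1.0], [0.5, -0.5], [0.5, -0.8], [0.5, 0.0], [0.3, -0.0]]
```

View pics/ov1.png

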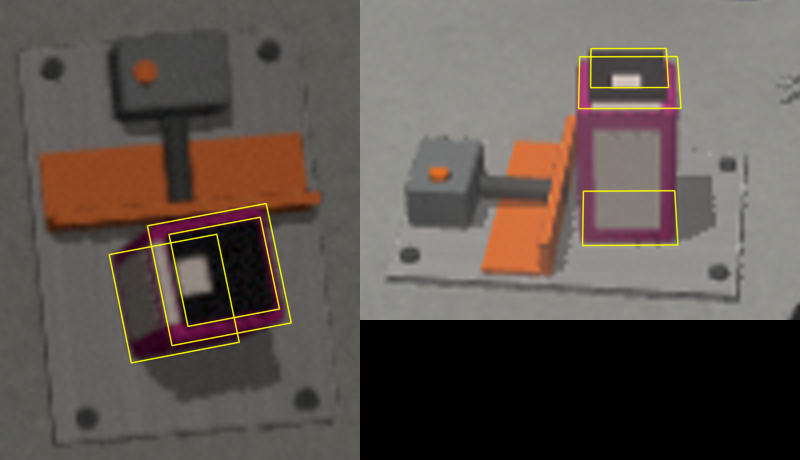

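View pics/ov2.png

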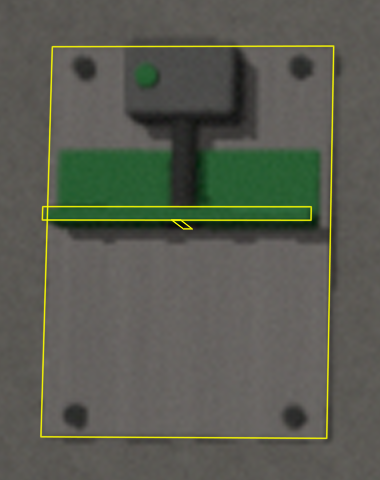

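View pics/ov_side_g.png

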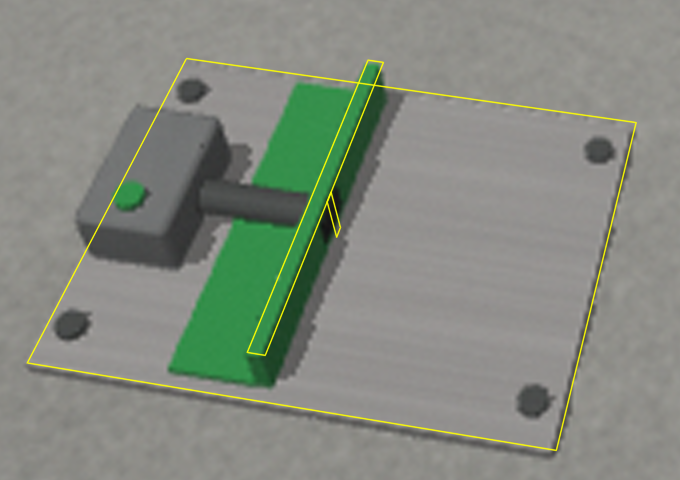

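Request:
jog_arm(
  rows=[
    [[0.58,-0.336,0],-0.7185],
    [[0.58,-0.336,0],-0.7185],
    [[0.58,-0.336,0],-0.7185],
    [[0.58,-0.336,0],-0.7185],
    [[0.58,-0.336,0],-0.7185],
    [[0.58,-0.336,0],-0.7185],
    [[0.58,-0.336,0],-0.7185],
    [[0.58,-0.336,0],-0.7185],
    [[0.58,-0.336,0],-0.7185],
    [[0.58,-0.336,0],-0.7185],
    [[0.58,-0.336,0],-0.7185],
    [[0.58,-0.336,0],-0.7185],
    [[0.58,-0.336,0],-0.7185],
    [[0.58,-0.336,0],-0.7185],
    [[0.58,-0.336,0],-0.7185],
    [[0.58,-0.336,0],-0.7185],
  ],
  gripper=88,
)

```text
clock: 2.13
tool_pos: [0.5316, -0.2129, 0.2605]
eef_rot: [0.635, 0.773, -0.001, -0.0]
contact_force: [-0.8, 0.3, 0.4]
opening: 0.996
```

Request:
jog_arm(
  rows=[
    [[0.0017,0.0028,0.05],0.001],
    [[0.0017,0.0028,0.1],0.001],
    [[0.0017,0.0028,0.15],0.001],
    [[0.0017,0.0028,0.2],0.001],
    [[0.0017,0.0028,0.235],0.001],
    [[0.0017,0.0028,0.2513],0.001],
    [[0.0017,0.0028,0.2513],0.001],
    [[0.0017,0.0028,0.2513],0.001],
  ],
)

```text
clock: 2.8
tool_pos: [0.5345, -0.2103, 0.0727]
eef_rot: [0.635, 0.772, -0.0, 0.0]
contact_force: [0.8, -0.7, 1.0]
opening: 1.003
```

```bash
python3 - <<'E'
from plant import *
from plant import get_state, snapshot
import cv2
for n in("side","top"):
    cv2.imwrite(f"pics/{n}1.png",snapshot(n)[:,:,::-1])
from h import *
crop("","pics/top1.png",(320,95,460,225),5,"pics/e.png");crop("","pics/side1.png",(190,50,320,190),5,"pics/f.png")
cv2.imwrite("pics/ef.png",cv2.resize(np.hstack([cv2.resize(cv2.imread("pics/e.png"),(600,560)),cv2.resize(cv2.imread("pics/f.png"),(520,560))]),(800,400)))
s=get_state();print(s['tool_pos'],s['eef_rot'],s['contact_force'],s['clock'])
E
```

```text
[ 0.5357449  -0.21011744  0.07411307] [6.34942545e-01 7.72557467e-01 6.23368371e-04 1.59215521e-03] [-0.41513106  0.43653013  0.31039778] 2.9
```

View pics/ef.png

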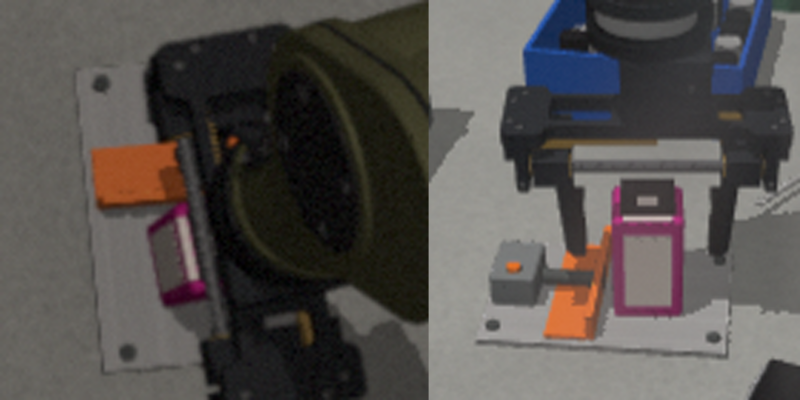

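The side view shows the case upright between the two fingers, with the left one above the orange bar. I'm closing the gripper.

Request:
jog_arm(
  rows=[
    [[0,0,0],0],
    [[0,0,0],0],
    [[0,0,0],0],
    [[0,0,0],0],
    [[0,0,0],0],
    [[0,0,0],0],
    [[0,0,0],0],
    [[0,0,0],0],
  ],
  gripper=30,
  newtons=30,
)

```text
clock: 3.57
tool_pos: [0.5345, -0.2094, 0.0724]
eef_rot: [0.635, 0.773, -0.0, 0.0]
contact_force: [-0.5, -0.1, 3.0]
opening: 0.562
```

Request:
jog_arm(
  rows=[
    [[0,0,-0.02],0],
    [[0,0,-0.05],0],
    [[0,0,-0.09],0],
    [[0,0,-0.13],0],
    [[0,0,-0.147],0],
    [[0,0,-0.147],0],
    [[0,0,-0.147],0],
  ],
)

```text
clock: 4.15
tool_pos: [0.5343, -0.2095, 0.1823]
eef_rot: [0.635, 0.773, -0.0, 0.0]
contact_force: [-0.5, 0.4, -3.9]
opening: 0.567
```

```bash
python3 - <<'E'
from plant import get_state, snapshot
import cv2
from h import *
cv2.imwrite("pics/side2.png",snapshot("side")[:,:,::-1])
crop("","pics/side2.png",(190,0,340,190),4,"pics/f2.png")
ps=[]
s=get_state();print(s['tool_pos'],s['eef_rot'],s['contact_force'],s['opening'],s['clock'],s['q'])
E
```

```text
[ 0.53359826 -0.20937798  0.1813276 ] [ 6.34549952e-01  7.72881062e-01 -6.42383867e-04 -8.99889870e-04] [-0.9765721  -0.42414256 -3.16538908] 0.5658326337689825 4.2 [ 0.58249203  0.76633751 -0.50087395  1.78855744  0.52631297  0.72547225
 -0.00805088]
```

View pics/f2.png

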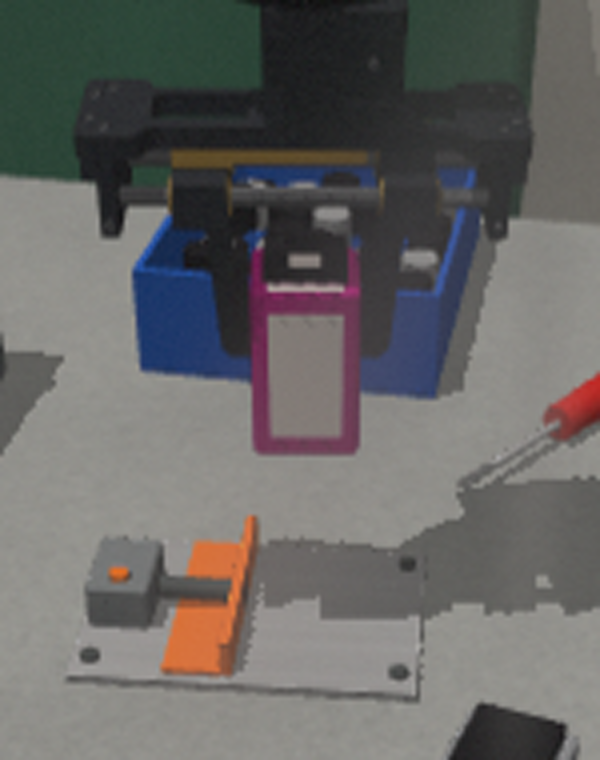

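Request:
jog_arm(
  rows=[
    [[0.01,0.002,0],0.018],
    [[0.031,0.007,0],0.053],
    [[0.061,0.013,0],0.106],
    [[0.097,0.021,0],0.167],
    [[0.133,0.029,0],0.229],
    [[0.168,0.036,0],0.291],
    [[0.204,0.044,0],0.352],
    [[0.24,0.052,0],0.414],
    [[0.275,0.059,0],0.476],
    [[0.311,0.067,0],0.537],
    [[0.347,0.075,0],0.599],
    [[0.382,0.083,0],0.661],
    [[0.418,0.09,0],0.722],
    [[0.449,0.097,0],0.775],
    [[0.474,0.102,0],0.819],
    [[0.4945,0.107,0],0.855],
    [[0.5098,0.1101,0],0.881],
    [[0.5098,0.1101,0],0.881],
    [[0.5098,0.1101,0],0.881],
    [[0.5098,0.1101,0],0.881],
  ],
)

```text
clock: 5.87
tool_pos: [0.5405, 0.1801, 0.1814]
eef_rot: [1.0, 0.003, -0.001, 0.001]
contact_force: [0.6, -0.1, -1.8]
opening: 0.566
```

```bash
python3 - <<'E'
from plant import get_state, snapshot
import cv2
from h import *
for n in("side","top"): cv2.imwrite(f"pics/{n}3.png",snapshot(n)[:,:,::-1])
crop("","pics/side3.png",(80,100,280,380),2,"pics/f3.png")
s=get_state();print(s['tool_pos'],s['eef_rot'],2*np.arctan2(s['eef_rot'][1],s['eef_rot'][0]),s['contact_force'],s['opening'],s['clock'],s['q'])
E
```

```text
[0.54097984 0.17987782 0.18199091] [ 9.99998028e-01  1.73452389e-03 -5.12648191e-04  8.19902273e-04] 0.0034690511349209233 [-0.35399588 -1.02251231 -2.7110964 ] 0.5612886737985319 5.9667 [-0.45448158  0.72569941  0.08868042  1.81678186 -0.10152004  0.60504847
 -1.87171428]
```

View pics/side3.png

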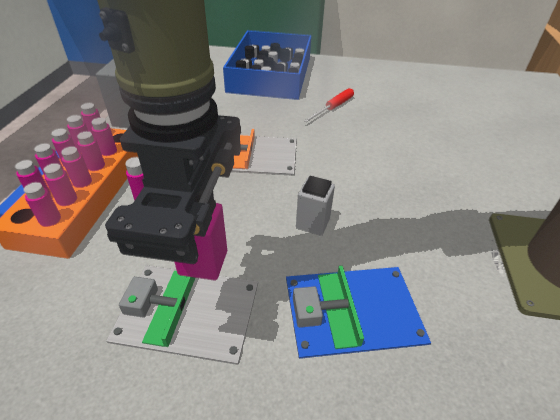

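View pics/top3.png

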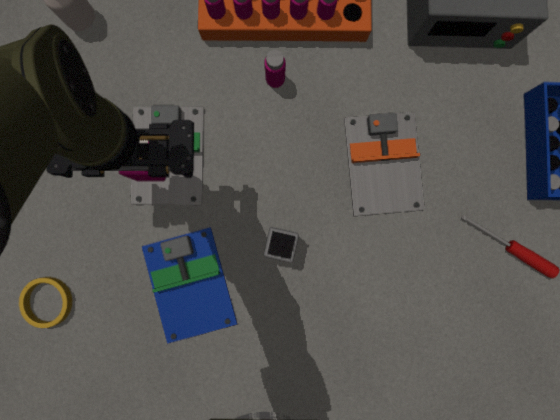

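Request:
jog_arm(
  rows=[
    [[0,-0.002,0.02],0],
    [[0,-0.002,0.055],0],
    [[0,-0.002,0.09],0],
    [[0,-0.002,0.12],0],
    [[0,-0.002,0.137],0],
    [[0,-0.002,0.1433],0],
    [[0,-0.002,0.1433],0],
    [[0,-0.002,0.1433],0],
  ],
)

```text
clock: 6.63
tool_pos: [0.5419, 0.1831, 0.0757]
eef_rot: [1.0, 0.002, 0.001, -0.0]
contact_force: [0.6, -0.4, -2.0]
opening: 0.565
```

```bash
python3 - <<'E'
from plant import get_state, snapshot
import cv2
from h import *
S=[]
for n in("side","top","side"):
    cv2.imwrite(f"pics/{n}4.png",snapshot(n)[:,:,::-1]);s=get_state();S.append(np.r_[s['tool_pos'],2*np.arctan2(s['eef_rot'][1],s['eef_rot'][0]),s['contact_force']])
crop("","pics/side4.png",(100,200,260,360),4,"pics/f4.png")
crop("","pics/top4.png",(90,90,240,220),4,"pics/g4.png")
print(np.round(S,4),s['clock'])
E
```

```text
[[ 0.5421  0.1833  0.0762  0.0045  0.9876  0.2277 -3.0846]
 [ 0.5422  0.1834  0.0763  0.0046 -0.1447 -0.486  -3.1922]
 [ 0.5421  0.1835  0.0763  0.0047  0.5958 -0.3698 -1.9762]] 6.7833
```

View pics/f4.png

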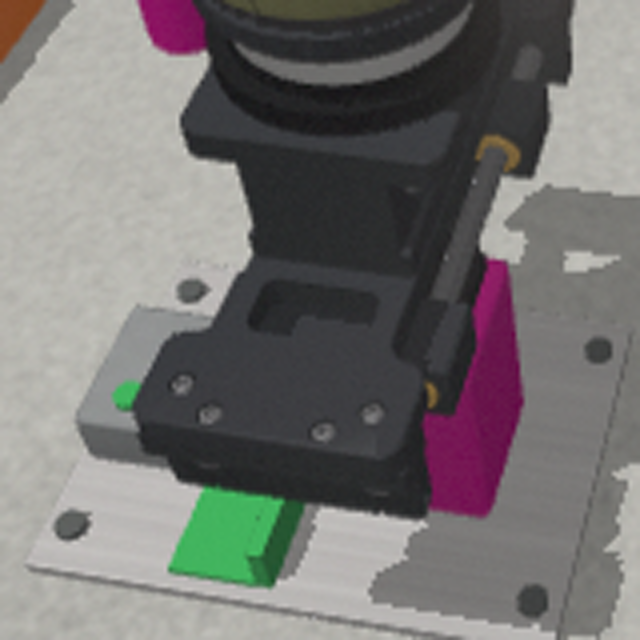

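View pics/g4.png

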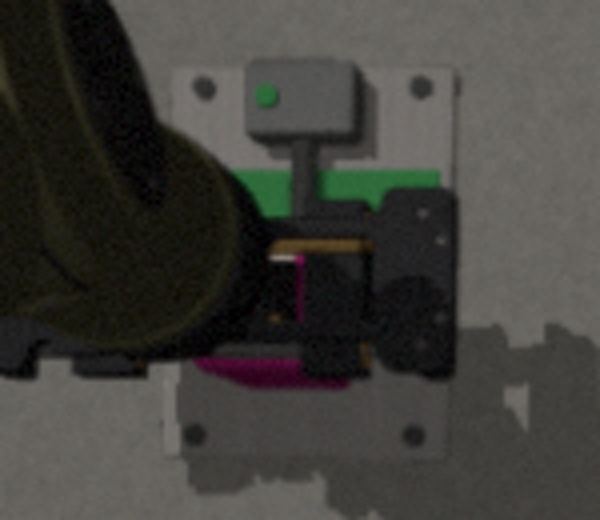

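```bash
cat > ov.py <<'E'
from h import *
h=.025
def draw(im,n,pose,loops,col,k):
    c_,s_=np.cos(pose[2]),np.sin(pose[2])
    for L in loops:
        W=np.array([[pose[0]+c_*x-s_*y,pose[1]+s_*x+c_*y,z] for x,y,z in L])
        q=((proj(n,W)+.5)*k-.5); cv2.polylines(im,[np.round(q*16).astype(int)],True,col,1,cv2.LINE_AA,4)
def B(z0):
    sq=((1,1),(1,-1),(-1,-1),(-1,1))
    return [[(x*h,y*h,z0+z) for x,y in sq] for z in(0,.082)]+[[(x*.019,y*.019,z0+.09) for x,y in sq]]+[[(x*h,y*h,z0),(x*h,y*h,z0+.082)] for x,y in sq]
G=[[(-.095,.065,.006),(-.095,-.065,.006),(.0846,-.065,.006),(.0846,.065,.006)],[(0,.06,.028),(0,-.06,.028),(.006,-.06,.028),(.006,.06,.028)],[(0,.06,.028),(0,.06,.006),(0,-.06,.006),(0,-.06,.028)]]
def go(n,src,box,pose,z0,gp,out,k=5):
    big=cv2.resize(cv2.imread(src),None,fx=k,fy=k,interpolation=cv2.INTER_CUBIC)
    if pose is not None: draw(big,n,pose,B(z0),(0,255,255),k)
    if gp is not None: draw(big,n,gp,G,(255,255,0),k)
    cv2.imwrite(out,big[box[1]*k:box[3]*k,box[0]*k:box[2]*k])
E
python3 - <<'E'
from ov import *
gp=(.5797,.1815,.0043)
go("side","pics/side4.png",(100,250,260,360),(.5410,.1815,.0045),.0092,gp,"pics/o4s.png")
go("top","pics/top4.png",(110,90,230,210),(.5410,.1815,.0045),.0092,gp,"pics/o4t.png")
E
```

```text
(no output)
```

View pics/o4s.png

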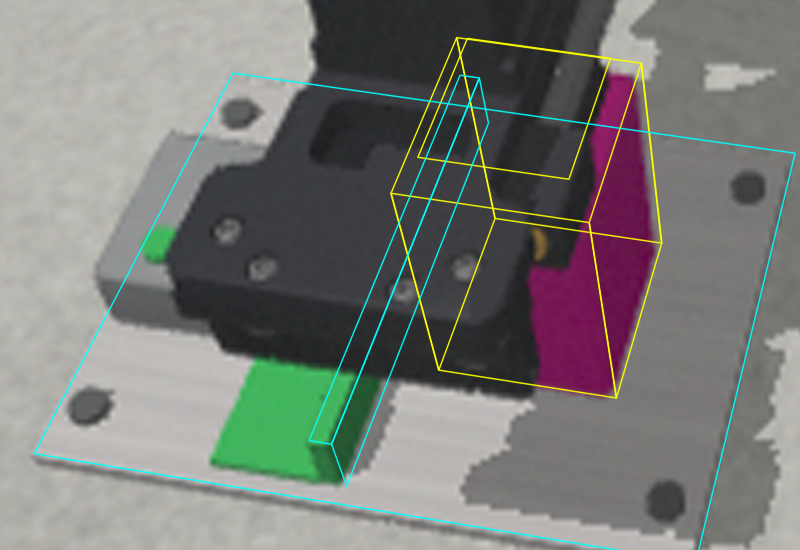

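View pics/o4t.png

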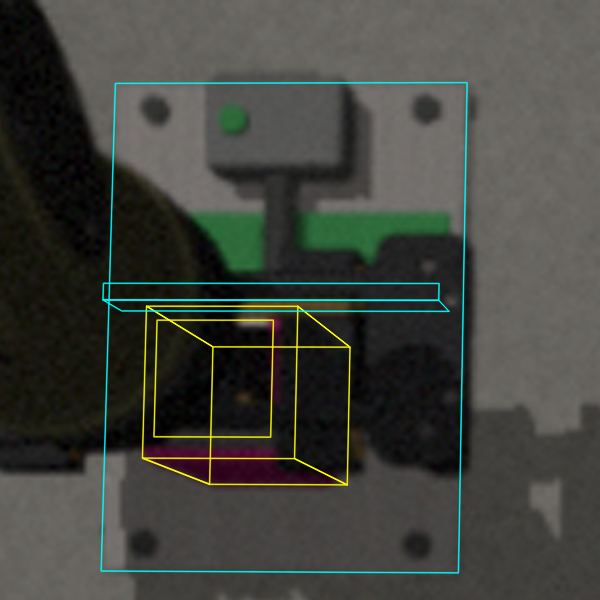

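Request:
jog_arm(
  rows=[
    [[0.006,0,0],0],
    [[0.012,0,0],0],
    [[0.0147,0,0],0],
    [[0.0147,0,0],0],
    [[0.0147,0,0],0],
  ],
)

```text
clock: 7.2
tool_pos: [0.5524, 0.1833, 0.0751]
eef_rot: [1.0, 0.002, 0.0, 0.0]
contact_force: [-0.4, 0.1, -3.3]
opening: 0.565
```

Request:
jog_arm(
  rows=[
    [[0.001,0,0],0],
    [[0.002,0,0],0],
    [[0.002,0,0],0],
    [[0.002,0,0],0],
  ],
)

```text
clock: 7.53
tool_pos: [0.5536, 0.1833, 0.075]
eef_rot: [1.0, 0.002, -0.0, 0.0]
contact_force: [0.2, -0.7, -2.8]
opening: 0.565
```

Request:
jog_arm(
  rows=[
    [[0.001,0,0],0],
    [[0.002,0,0],0],
    [[0.002,0,0],0],
    [[0.002,0,0],0],
  ],
)

```text
clock: 7.87
tool_pos: [0.5552, 0.1833, 0.075]
eef_rot: [1.0, 0.002, 0.0, 0.0]
contact_force: [-0.2, 0.2, -2.8]
opening: 0.566
```

Request:
jog_arm(
  rows=[
    [[0.001,0,0],0],
    [[0.0013,0,0],0],
    [[0.0013,0,0],0],
  ],
)

```text
clock: 8.12
tool_pos: [0.5562, 0.1834, 0.075]
eef_rot: [1.0, 0.002, 0.0, 0.0]
contact_force: [-0.0, 0.0, -2.7]
opening: 0.564
```

Request:
jog_arm(
  rows=[
    [[0.001,0,0],0],
    [[0.0013,0,0],0],
    [[0.0013,0,0],0],
  ],
)

```text
clock: 8.37
tool_pos: [0.557, 0.1834, 0.075]
eef_rot: [1.0, 0.002, -0.0, 0.0]
contact_force: [-0.6, -0.3, -1.8]
opening: 0.564
```

Request:
jog_arm(
  rows=[
    [[0.001,0,0],0],
    [[0.0013,0,0],0],
    [[0.0013,0,0],0],
  ],
)

```text
clock: 8.62
tool_pos: [0.5571, 0.1834, 0.0748]
eef_rot: [1.0, 0.003, -0.001, 0.0]
contact_force: [-2.5, 0.3, -1.8]
opening: 0.564
```

```bash
python3 - <<'E'
from plant import get_state, snapshot
import cv2
from ov import *
for n in("side","top"): cv2.imwrite(f"pics/{n}5.png",snapshot(n)[:,:,::-1])
s=get_state();print(s['tool_pos'],s['contact_force'],s['clock'])
gp=(.5797,.1815,.0043);p=(s['tool_pos'][0]-.0012,.1815,.0045)
go("side","pics/side5.png",(100,250,260,360),p,.0085,gp,"pics/o5s.png")
go("top","pics/top5.png",(110,90,230,210),p,.0085,gp,"pics/o5t.png")
E
```

```text
[0.55715766 0.18335374 0.07483037] [-2.57202542  1.2009216  -0.83069884] 8.7167
```

View pics/o5s.png

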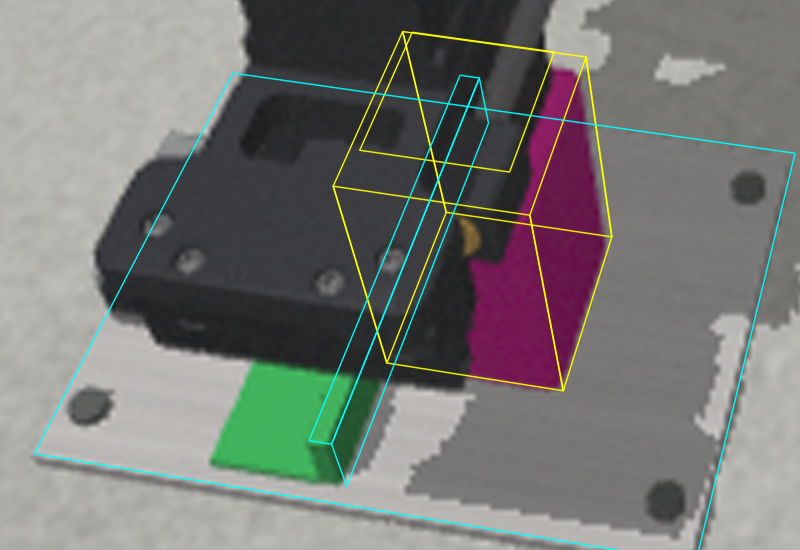

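View pics/o5t.png

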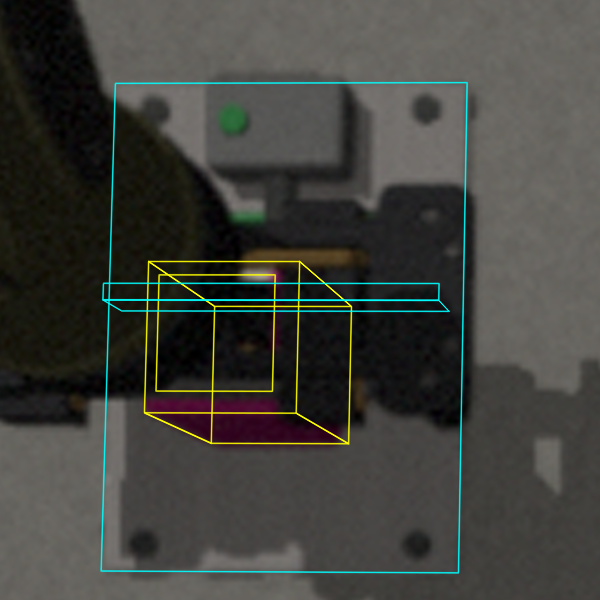

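Request:
jog_arm(
  rows=[
    [[0.0006,0,0.001],0],
    [[0.0006,0,0.002],0],
    [[0.0006,0,0.003],0],
    [[0.0006,0,0.003],0],
  ],
)

```text
clock: 9.05
tool_pos: [0.5572, 0.1833, 0.0725]
eef_rot: [1.0, 0.003, -0.001, 0.0]
contact_force: [-6.2, -0.8, 0.5]
opening: 0.564
```

Request:
jog_arm(
  rows=[
    [[0,0,0.0007],0],
    [[0,0,0.0012],0],
    [[0,0,0.0012],0],
  ],
)

```text
clock: 9.3
tool_pos: [0.5573, 0.1833, 0.0725]
eef_rot: [1.0, 0.003, -0.001, 0.0]
contact_force: [-6.7, -1.0, 7.7]
opening: 0.565
```

Contact with the bar and the plate is confirmed by force, so I'm releasing.

Request:
jog_arm(
  rows=[
    [[0,0,0],0],
    [[0,0,0],0],
    [[0,0,0],0],
    [[0,0,0],0],
    [[0,0,0],0],
    [[0,0,0],0],
  ],
  gripper=80,
)

```text
clock: 9.8
tool_pos: [0.559, 0.1834, 0.0719]
eef_rot: [1.0, 0.002, 0.0, -0.0]
contact_force: [-0.8, -0.1, 0.4]
opening: 0.909
```

Next I lift up 0.17 m and then back away toward the robot so the cameras can see the case.

Request:
jog_arm(
  rows=[
    [[0,0,-0.02],0],
    [[0,0,-0.06],0],
    [[0,0,-0.11],0],
    [[0,0,-0.16],0],
    [[0,0,-0.21],0],
    [[0,0,-0.23],0],
    [[0,0.05,-0.23],0],
    [[0,0.1,-0.23],0],
    [[0,0.15,-0.23],0],
    [[0,0.2,-0.23],0],
    [[0,0.25,-0.23],0],
    [[0,0.3,-0.23],0],
    [[0,0.34,-0.23],0],
    [[0,0.34,-0.23],0],
  ],
)

```text
clock: 10.97
tool_pos: [0.559, -0.081, 0.2447]
eef_rot: [1.0, -0.004, 0.0, 0.003]
contact_force: [-0.5, -0.7, 0.2]
opening: 0.906
```

```bash
python3 - <<'E'
from plant import get_state, snapshot
import cv2
from ov import *
for n in("side","top"): cv2.imwrite(f"pics/{n}6.png",snapshot(n)[:,:,::-1])
s=get_state();print(s['tool_pos'],s['contact_force'],s['clock'])
gp=(.5797,.1815,.0043);p=(.5547,.1815,.0045)
go("side","pics/side6.png",(100,230,260,360),None,.006,None,"pics/o6s.png")
go("top","pics/top6.png",(110,90,230,210),None,.006,None,"pics/o6t.png")
E
```

```text
[ 0.5596297  -0.07336073  0.24437492] [0.39508005 0.33811065 0.16262084] 11.0667
```

View pics/o6s.png

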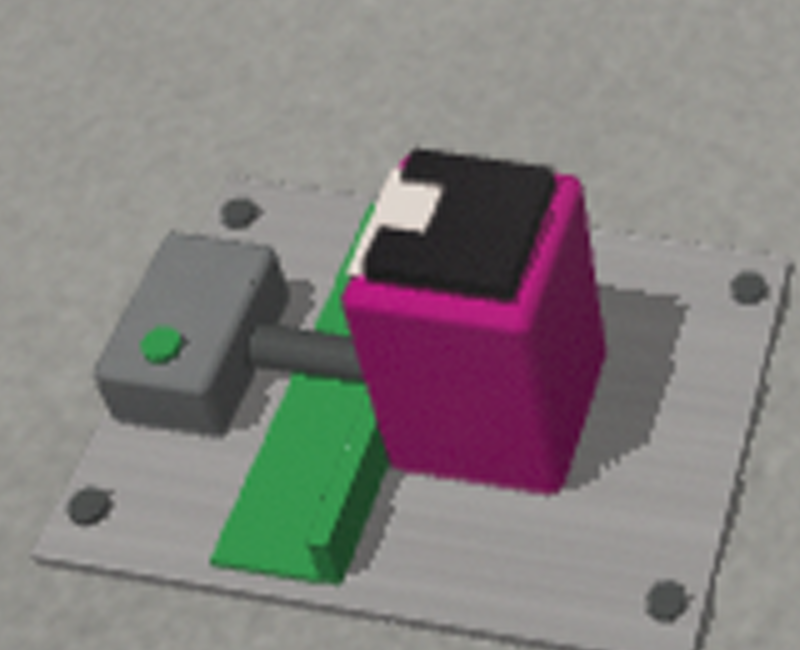

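View pics/o6t.png

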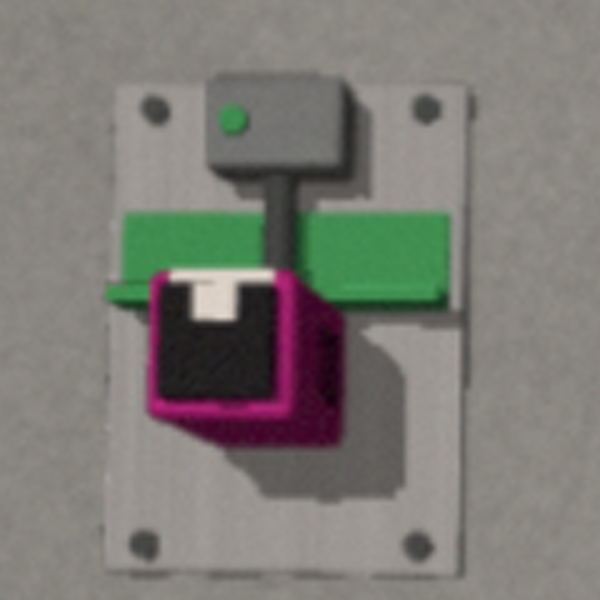

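View pics/top6.png

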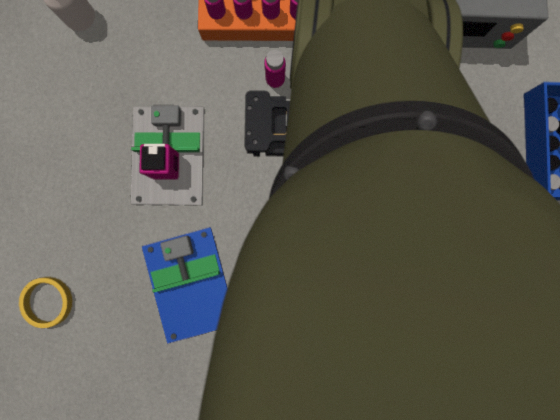

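```bash
python3 - <<'E'
from fit import *
P=lambda x,y,z:(lambda v:(x,y,z)); h=.025;k=.019
t=lambda p:px((110,90),5,p); s=lambda p:px((100,230),5,p); d=lambda p:px((100,250),4,p)
T=[("top",t((149,418)),P(-h,h,.088)),("top",t((294,418)),P(-h,-h,.088)),("top",t((152,272)),P(h,h,.088)),("top",t((296,271)),P(h,-h,.088)),("top",t((342,447)),P(-h,-h,.006)),("top",t((345,319)),P(h,-h,.006))][:5]
S=[("side",s((394,468)),P(h,h,.006)),("side",s((558,494)),P(-h,h,.006)),("side",s((605,352)),P(-h,-h,.006)),("side",s((344,296)),P(h,h,.088)),("side",s((531,331)),P(-h,h,.088)),("side",s((582,178)),P(-h,-h,.088))]
X=lambda y:(lambda v:(v[3],y,.006))
GT=[("top",t((104,574)),P(-.095,.065,.006)),("top",t((461,577)),P(-.095,-.065,.006)),("top",t((116,85)),X(.065)),("top",t((466,85)),X(-.065)),("top",t((107,300)),P(0,.06,.028)),("top",t((447,298)),P(0,-.06,.028)),("top",t((449,309)),P(0,-.06,.006))]
GS=[("side",s((792,262)),P(-.095,-.065,.006)),("side",d((553,451)),P(-.095,.065,.006)),("side",s((33,558)),X(.065)),("side",d((384,72)),P(0,-.06,.028)),("side",s((331,549)),P(0,.06,.028)),("side",s((344,582)),P(0,.06,.006)),("side",d((388,100)),P(0,-.06,.006))]
for nm,o,x0 in(("caseT",T,[.55,.18,0]),("caseS",S,[.55,.18,0]),("stopT",GT,[.58,.18,0,.085]),("stopS",GS,[.58,.18,0,.085])):
    v,rr=fit(o,4,x0);print(nm,np.round(v,4),np.round(rr,1).tolist())
E
```

```text
caseT [0.554  0.1822 0.0067] [[-1.0, 0.3], [0.3, 0.3], [-0.8, -0.7], [0.5, -0.5], [1.1, 0.5]]
caseS [ 0.5553  0.1833 -0.0112] [[-1.4, 0.8], [0.9, 1.7], [1.7, -0.8], [-2.1, 0.1], [-0.4, -0.5], [1.2, -1.7]]
stopT [0.5794 0.1805 0.0087 0.084 ] [[0.1, -0.4], [0.2, -0.9], [0.1, 0.2], [0.5, -0.2], [-0.4, 0.2], [-1.2, 0.4], [0.5, 0.4]]
stopS [0.5798 0.1827 0.0028 0.084 ] [[0.3, -1.2], [0.3, 0.7], [0.0, -0.2], [-0.5, -1.9], [-0.5, -0.2], [-0.0, 1.6], [0.3, 0.1]]
```

```bash
python3 - <<'E'
from h import *
im=cv2.imread("pics/top6.png").astype(float)
b,g,r=im[...,0],im[...,1],im[...,2]
mg=r-g; gr=g-r   # magenta-ness / green-ness
def cross(sig,thr,rising=True):
    i=np.arange(len(sig)-1)
    c=(sig[:-1]<thr)&(sig[1:]>=thr) if rising else (sig[:-1]>=thr)&(sig[1:]<thr)
    j=i[c]; return j+(thr-sig[j])/(sig[j+1]-sig[j])
print("magenta rows"); 
for row in range(147,174,2):
    s=mg[row,130:190]; t=s.max()/2; print(row,np.round(130+cross(s,t)[:3],2),np.round(130+cross(s,t,False)[-2:],2),s.max())
print("green rows")
for row in range(145,153):
    s=gr[row,120:215]; t=s.max()/2; print(row,np.round(120+cross(s,t)[:2],2),np.round(120+cross(s,t,False)[-2:],2),s.max())
print("plate row 165/200");
gray=im.mean(2)
for row in (120,190,198):
    s=cv2.GaussianBlur(gray,(5,5),0)[row,122:215];print(row,np.round(s[:16]),np.round(s[-20:]))
E
```

```text
magenta rows
147 [139.79 164.5 ] [141.54 169.43] 134.0
149 [139.73 164.99] [141.26 169.92] 123.0
151 [139.53 164.99] [141.19 169.73] 127.0
153 [139.46 164.92] [141.2  169.83] 122.0
155 [139.52 164.91] [141.13 169.83] 125.0
157 [139.5 164.8] [141.25 169.68] 123.0
159 [139.5 164.8] [140.79 169.57] 124.0
161 [139.3  164.78] [140.81 169.78] 119.0
163 [139.18 164.85] [140.82 170.67] 118.0
165 [139.11 164.66] [140.81 169.92] 119.0
167 [139.12 164.51] [140.87 169.75] 119.0
169 [138.99 164.25] [142.07 169.71] 117.0
171 [139.18] [169.04] 135.0
173 [140.68 174.06] [173.94 177.16] 101.0
green rows
145 [133.99 170.8 ] [139.24 199.2 ] 81.0
146 [134.15 171.37] [138.89 199.23] 82.0
147 [131.11 172.19] [139.05 199.05] 86.0
148 [130.76 173.53] [139.07 198.72] 82.0
149 [130.73 174.5 ] [139.06 198.17] 76.0
150 [132.   176.14] [138.54 198.53] 46.0
151 [134.07 177.48] [138.36 198.88] 27.0
152 [136.62 178.84] [138.02 198.7 ] 11.0
plate row 165/200
120 [131. 131. 130. 129. 128. 127. 129. 130. 131. 131. 134. 141. 147. 151.
 152. 152.] [149. 149. 149. 149. 149. 148. 144. 135. 126. 125. 131. 136. 138. 139.
 139. 138. 137. 137. 136. 136.]
190 [134. 133. 131. 130. 129. 129. 130. 133. 138. 143. 147. 148. 149. 150.
 150. 148.] [150. 152. 152. 152. 151. 145. 134. 123. 123. 129. 134. 134. 134. 134.
 133. 133. 134. 135. 136. 137.]
198 [132. 132. 132. 132. 132. 132. 131. 132. 136. 143. 148. 148. 142. 125.
 101.  82.] [ 94. 117. 138. 148. 148. 138. 123. 114. 120. 129. 133. 133. 134. 136.
 136. 136. 135. 135. 134. 134.]
```

```bash
python3 - <<'E'
from h import *
f=lambda n,c,r,z:np.round(onz(n,c,r,z)[:2]*1000,1)
print("bar top",f("top",130.75,148.8,.028),f("top",198.2,148.3,.028))
print("barflange ends z6+?",f("top",134,140,.009),f("top",199.7,140,.009))
print("plate",f("top",132.4,120,.006),f("top",202.3,120,.006),f("top",130.5,190,.006),f("top",201.2,190,.006))
print("case top",f("top",139.4,159,.087),f("top",169.4,159,.087))
print("case bottom right",f("top",110+342.5/5,90+447/5,.006))
for y in(.1565,.2065): pass
im=cv2.imread("pics/top6.png").astype(int)
print(im[190:191,166:182].tolist()[0][:0]); 
print("row178 r-g",(im[176:180,150:184,2]-im[176:180,150:184,1]).tolist())
im=cv2.imread("pics/side6.png").astype(int)
crop("","pics/side6.png",(155,310,230,350),10,"pics/z.png")
E
```

```text
bar top [580.7 240.3] [582.2 119.9]
barflange ends z6+? [600.4 241. ] [601.  120.8]
plate [638.2 246.2] [638.6 117.4] [509.3 245.4] [510.4 116.6]
case top [552.9 206.4] [553.2 156.7]
case bottom right [529.3 158.2]
[]
row178 r-g [[51, 58, 55, 57, 57, 58, 56, 58, 59, 55, 60, 60, 61, 58, 59, 53, 55, 61, 56, 56, 58, 61, 56, 58, 57, 53, 57, 47, 30, 9, 3, 3, 3, 2], [32, 42, 48, 55, 57, 55, 60, 61, 57, 60, 52, 61, 60, 58, 53, 61, 59, 56, 57, 59, 58, 60, 60, 55, 50, 58, 58, 43, 20, 6, 4, 3, 2, 2], [15, 21, 25, 37, 46, 47, 50, 50, 44, 46, 49, 54, 52, 48, 46, 50, 46, 50, 47, 49, 54, 49, 47, 47, 54, 47, 46, 32, 11, 3, 3, 2, 2, 2], [6, 6, 12, 20, 24, 25, 27, 25, 26, 27, 28, 25, 24, 23, 23, 27, 23, 23, 26, 24, 25, 26, 24, 25, 26, 25, 21, 18, 8, 2, 3, 2, 3, 2]]
```

View pics/z.png

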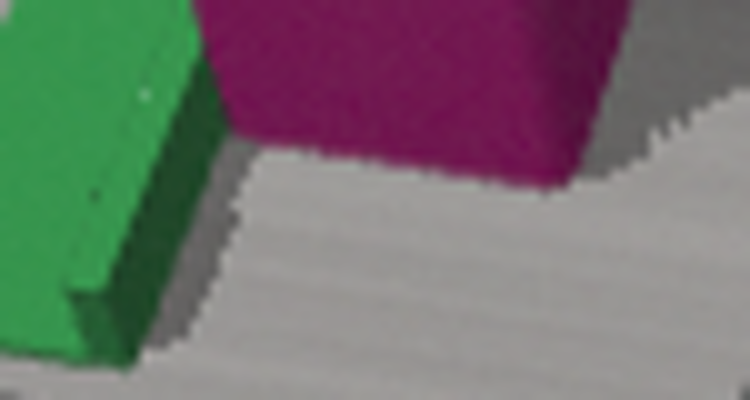

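```bash
python3 - <<'E'
from h import *
f=lambda n,c,r,z:np.round(onz(n,c,r,z)[:2]*1000,1)
z=lambda x,y:(155+(x+.5)/10-.5,310+(y+.5)/10-.5)
print("bar end bottom",f("side",*z(133,368),.006),"top",f("side",*z(100,292),.028))
print("case bl",f("side",*z(233,137),.006),"br",f("side",*z(563,190),.006))
# far side of bar in side0
d=lambda x,y:(100+(x+.5)/4-.5,250+(y+.5)/4-.5)
print("far end top",f("side",*d(384,70),.028),"window",f("side",*d(330,213),.017), "win top/bot",f("side",*d(336,188),.026),f("side",*d(324,238),.008))
for n in("side",):
    crop("","pics/side0.png",(165,280,205,320),14,"pics/w.png")
s=cv2.imread("pics/side6.png");s0=cv2.imread("pics/side0.png")
d_=np.abs(s.astype(int)-s0).sum(2)[165:245,285:345];print("silver side diff px>60:",(d_>60).sum())
E
```

```text
bar end bottom [580.9 241.2] top [580.8 242.3]
case bl [579.8 206.7] br [532.9 206.7]
far end top [578.4 125.1] window [581.1 181.2] win top/bot [579.1 176.5] [583.  185.9]
silver side diff px>60: 1014
```

View pics/w.png

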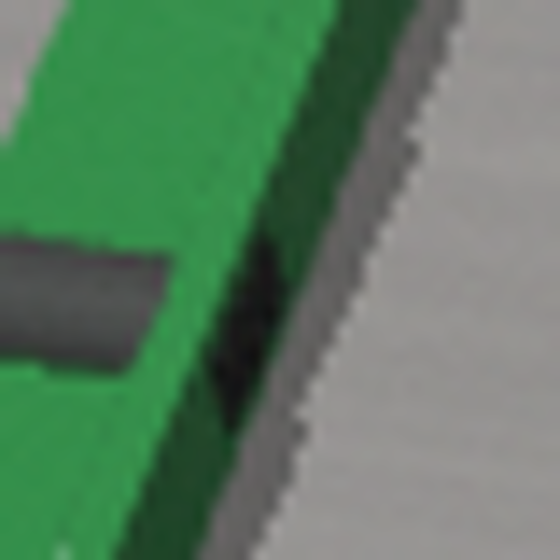

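View pics/side6.png

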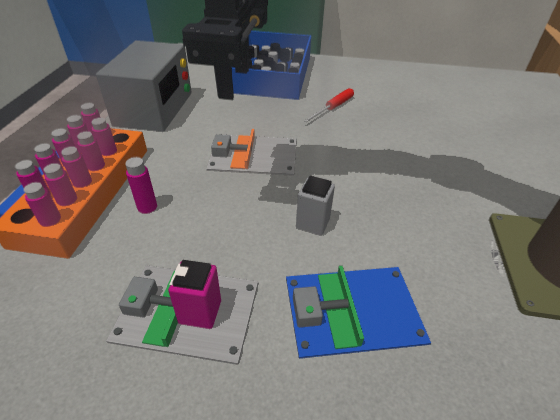

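The case stands upright and flush with the bar. In the side view it is about 0.5 mm off the window centre, and in the top view about 1–1.5 mm, which is within the camera calibration. The silver case still stands at (315,205) in the side view, the same spot as at the start. I'm handing the job in.

```bash
python3 - <<'E'
from plant import workorder,get_state
s=get_state();print(s['tool_pos'],s['contact_force'],s['clock'])
print(workorder.finish_job())
E
```

```text
[ 0.5596297  -0.07336073  0.24437492] [0.39508005 0.33811065 0.16262084] 11.0667
the job is handed in; nothing more can be done
None
```

I moved the magenta case from the orange stop to the green stop on the steel plate. I turned it about 101° so the white panel faces the green bar, then released it and moved the arm clear. I handed the job in at 11.1 s.

**How it was seated:** I pressed the panel lightly against the bar (about 6–7 N), then lowered the case until the plate took its weight (about 8 N up at the wrist) and opened the gripper.

**Last checks:**
- **Upright and flush:** both camera views show the case standing upright against the bar, with any gap under 1 mm, too small for the cameras to resolve.
- **Angle to the bar:** the two views disagree by about 1°: the top view puts the case within about 0.1° of the bar, and a rougher side-view fit about 0.8° off.
- **Centring on the dark window:** the views also disagree slightly here. The side view puts the case about 0.5 mm from the window centre, the top view about 1–1.5 mm to the robot's left. Both are within the 2 mm camera calibration, so I did not regrip it.
- **Silver case and blue look-alike:** both stand where they started in the side view, judged by eye. A pixel comparison around the silver case did show changes, which I put down to the arm's shadow. The arm hid the silver case in the last top view.
- **Robot:** contact force was close to zero, with nothing touching the arm or gripper.

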